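# Unload the bench hot plate onto the rack

## Task

The fittings on the bench hot plate are done: run the heat slider fully down to the off end of its track, then slide the pan, with the fittings in it and without ever lifting it, from the round heating ring onto the square rest spot. Lay every fitting upright across both rails of the raised rack; after that slide the empty pan back to the centre of the heating ring, again without lifting it, and only then set the slider at the standby pointer. Leave everything else on the bench where it is.

Things in the scene. Friction and masses are not known exactly. Their poses are not given: they have to be found in the camera images.
- station: bench hot plate, fixed: grey box 290 (x) x 420 (y), 30 high, with one flat steel top; origin at the centre of its underside, so its top is at z = +30 mm. On the top are two printed marks, which can be either way round: the round heating ring and the square rest spot, 174 mm apart along its y
- heat_ring: the heating ring: round dark disc, 156 mm across, printed flush on the hot plate's top; origin at its centre, at the height of the top
- rest_spot: the rest spot: black rectangular outline, 210 (x) x 142 (y) mm, printed flush on the hot plate's top; origin at its centre, at the height of the top
- pan: low dark-steel rectangular pan, outside 190 (x) x 124 (y), walls 26 high and 4 thick, floor 4 thick; 0.42 kg; origin at the centre of its underside. Black stub handle on the middle of its -x wall (towards the robot): x = -94 to -169 mm, 20 wide (y), 14 thick, centred 23 mm above the underside
- fitting0: aluminium lug fitting, one of up to five alike (None when absent), standing in the pan: flat base 100 (x) x 32 (y) x 12 high, on its middle an upright lug 34 (x) x 22 (y) whose top is 51 mm above the underside; 0.08 kg; origin at the centre of the underside, z up. Can be gripped by the lug, also across its 34 mm, above the base
- fitting1: aluminium lug fitting, one of up to five alike (None when absent), standing in the pan: flat base 100 (x) x 32 (y) x 12 high, on its middle an upright lug 34 (x) x 22 (y) whose top is 51 mm above the underside; 0.08 kg; origin at the centre of the underside, z up. Can be gripped by the lug, also across its 34 mm, above the base
- fitting2: aluminium lug fitting, one of up to five alike (None when absent), standing in the pan: flat base 100 (x) x 32 (y) x 12 high, on its middle an upright lug 34 (x) x 22 (y) whose top is 51 mm above the underside; 0.08 kg; origin at the centre of the underside, z up. Can be gripped by the lug, also across its 34 mm, above the base
- fitting3: aluminium lug fitting, one of up to five alike (None when absent), standing in the pan: flat base 100 (x) x 32 (y) x 12 high, on its middle an upright lug 34 (x) x 22 (y) whose top is 51 mm above the underside; 0.08 kg; origin at the centre of the underside, z up. Can be gripped by the lug, also across its 34 mm, above the base
- fitting4: aluminium lug fitting, one of up to five alike (None when absent), standing in the pan: flat base 100 (x) x 32 (y) x 12 high, on its middle an upright lug 34 (x) x 22 (y) whose top is 51 mm above the underside; 0.08 kg; origin at the centre of the underside, z up. Can be gripped by the lug, also across its 34 mm, above the base
- rack: raised wooden rack, fixed: two parallel rails along its x, each 270 long and 12 wide, centred 30 mm either side of its middle (y = +30 and -30), their tops 70 mm above the bench; origin on the bench under the middle. A fitting lies across both rails with its 100 mm length along the rack's y; five fit side by side, about 50 mm apart
- control: slider control, fixed: grey box 130 (x) x 230 (y) x 45 high, origin at the centre of its underside. The slider's track runs along its y over the middle of the top; beside the track (on -x) a scale of white bars that get shorter towards the off end (-y)
- slider (a joint): position of the heat slider along its track in m: 0 at the off end (-y of the control), 0.12 at the full end (+y)
- slider_top (a point): centre of the top of the slider's black grip, which is 34 (x) x 16 (y) mm across and stands 36 mm above the control's top; axes as the control's
- pointer: the standby pointer: steel finger on the control's top, beside the track (on +x) and across it, 5 mm wide; its origin is at its tip, on the line across the track (same y along the track) where the grip's centre must stand; axes as the control's; can be passed over
- jar: bystander, to be left where it is: white plastic screw-top jar, 84 across, 120 tall, in mm
- brush_pot: bystander, to be left where it is: empty steel cup, 90 across, 90 tall, in mm
- brush: bystander, to be left where it is: bench brush lying down
- sanding_block: bystander, to be left where it is: cork sanding block 90 x 60 x 30, in mm
- dish: bystander, to be left where it is: green glass dish, 100 across, 20 tall, in mm
There are look-alikes about, which are no part of the job. What is shaped like the fitting3 but yellow is not meant. Leave any turquoise look-alike of the fitting2 alone.

How it is judged:
On the way, in this order (a step that is already met when the one before it is completed fails the run):
1. the slider is fully down at off, with the pan still off the rest spot (value of joint slider below 0.008 m and horizontal distance between pan and rest_spot above 0.06 m), for 0.2 s.
2. the pan has been slid onto the rest spot with the fittings in it (centre within 20 mm), the slider still off (horizontal distance between pan and rest_spot below 0.02 m and z of pan in the frame of station below 0.036 m and linear speed of pan below 0.02 m/s and horizontal distance between each of fitting0, fitting1, fitting2, fitting3, fitting4 and pan below 0.095 m and z of each of fitting0, fitting1, fitting2, fitting3, fitting4 in the frame of station below 0.05 m and value of joint slider below 0.015 m), for 0.2 s.
3. every fitting lies upright across both rails, the slider still off (x of fitting0 in the frame of rack between -0.135 and 0.135 m and y of fitting0 in the frame of rack between -0.017 and 0.017 m and z of fitting0 in the frame of rack between 0.064 and 0.077 m and angle between each of fitting0, fitting1, fitting2, fitting3, fitting4's own z axis and vertical below 0.12 rad and angle between the x axis of each of fitting0, fitting1, fitting2, fitting3, fitting4 and the y axis of rack, either way round below 0.35 rad and linear speed of each of fitting0, fitting1, fitting2, fitting3, fitting4 below 0.03 m/s and x of fitting1 in the frame of rack between -0.135 and 0.135 m and y of fitting1 in the frame of rack between -0.017 and 0.017 m and z of fitting1 in the frame of rack between 0.064 and 0.077 m and x of fitting2 in the frame of rack between -0.135 and 0.135 m and y of fitting2 in the frame of rack between -0.017 and 0.017 m and z of fitting2 in the frame of rack between 0.064 and 0.077 m and x of fitting3 in the frame of rack between -0.135 and 0.135 m and y of fitting3 in the frame of rack between -0.017 and 0.017 m and z of fitting3 in the frame of rack between 0.064 and 0.077 m and x of fitting4 in the frame of rack between -0.135 and 0.135 m and y of fitting4 in the frame of rack between -0.017 and 0.017 m and z of fitting4 in the frame of rack between 0.064 and 0.077 m and value of joint slider below 0.015 m), for 0.2 s.
4. the empty pan is back on the heating ring (centre within 20 mm), the slider still off (horizontal distance between pan and heat_ring below 0.02 m and z of pan in the frame of station below 0.036 m and linear speed of pan below 0.02 m/s and value of joint slider below 0.015 m), for 0.2 s.
5. the slider stands at the standby pointer (within 7 mm) (y of slider_top in the frame of pointer between -0.007 and 0.007 m), for 0.2 s.
At the end, for the whole second after the job is handed in: each fitting present upright across both rails (centre within 17 mm of the rack's middle line, 20 degrees of square), pan flat on the heating ring, centres within 20 mm, slider grip within 7 mm of the pointer, all at rest and released (all of step 5 and x of fitting0 in the frame of rack between -0.135 and 0.135 m and y of fitting0 in the frame of rack between -0.017 and 0.017 m and z of fitting0 in the frame of rack between 0.064 and 0.077 m and angle between each of fitting0, fitting1, fitting2, fitting3, fitting4's own z axis and vertical below 0.12 rad and angle between the x axis of each of fitting0, fitting1, fitting2, fitting3, fitting4 and the y axis of rack, either way round below 0.35 rad and linear speed of each of fitting0, fitting1, fitting2, fitting3, fitting4 below 0.03 m/s and x of fitting1 in the frame of rack between -0.135 and 0.135 m and y of fitting1 in the frame of rack between -0.017 and 0.017 m and z of fitting1 in the frame of rack between 0.064 and 0.077 m and x of fitting2 in the frame of rack between -0.135 and 0.135 m and y of fitting2 in the frame of rack between -0.017 and 0.017 m and z of fitting2 in the frame of rack between 0.064 and 0.077 m and x of fitting3 in the frame of rack between -0.135 and 0.135 m and y of fitting3 in the frame of rack between -0.017 and 0.017 m and z of fitting3 in the frame of rack between 0.064 and 0.077 m and x of fitting4 in the frame of rack between -0.135 and 0.135 m and y of fitting4 in the frame of rack between -0.017 and 0.017 m and z of fitting4 in the frame of rack between 0.064 and 0.077 m and horizontal distance between pan and heat_ring below 0.02 m and z of pan in the frame of station below 0.036 m and linear speed of pan below 0.02 m/s); the robot touches nothing.
It fails at once if the pan is lifted (more than 12 mm) off the hot plate's top (z of pan in the frame of station above 0.042 m).
It fails at once if a bystander is moved more than 50 mm (distance of any of jar, brush_pot, brush, sanding_block, dish from where it was at the start of the episode above 0.05 m).
Of fitting0, fitting1, fitting2, fitting3, fitting4 only 3 to 5 are there at a start; the rules pass over those that are not, and their reading is None.
At some moment in a run one of pan may be knocked a few centimetres aside while the robot is not near it.
It also fails if it takes over 210 s, if anything falls off the work surface, if the arm or the gripper's body presses on something with over 40 N, if the wrist force passes 120 N, or if a joint passes its speed limit or range.

## Robot

A 6-joint arm with a two-finger parallel gripper is mounted at the origin on the work surface. World frame = base frame: x ahead of the robot, y to its left, z up, the work surface at z = 0. Lengths are in m, angles in rad, forces in N, time in s.
With the tool pointing down it reaches from about 0.3 to 0.875 m from the base axis. Payload 6.4 kg.
Tool frame: the origin (TCP) lies at the very end of the fingers, on their centre line; the grasp point (between the pads) lies 19 mm behind it (env.tcp_to_grasp is the distance from the TCP to the grasp point, in m); z points along the fingers, y is the line along which they close (so a half turn about z gives the same grasp; the last joint's range is limited). The gripper opens to 88 mm and grips with 3 to 60 N. Pads are 18 mm wide; open, the fingers measure 123 mm over their backs; the gripper's body (75 mm by 187 mm) begins 45 mm behind the grasp point.
Start: joints at [1.029, 0.181, 1.607, -0, 1.354, -0.206], TCP at [0.189, 0.543, 0.239] pointing down, gripper open.
Joint ranges: [-2.99, 2.99], [-0.89, 2.07], [0.3, 2.58], [-1.14, 4.28], [0, 2.63], [-3.12, 3.12]. Speed limits (rad/s): [2.57, 2.57, 3.01, 3.14, 3.14, 3.14].

## Interface

Orientations are given as a unit quaternion [x, y, z, w].
In Python, from cell import env gives the robot as it stands.
- The arm moves only by the shell command python3 -m creep 'ROWS' [FORCE]. ROWS is JSON, a list of rows, each a list of 3 entries, a list of its own where there are three numbers: the shift along the tool's x, y, z normalised to -1 to 1, where 1 is 0.025 m, then the turn about the tool's z normalised to -1 to 1, where 1 is 0.08 rad, then the opening, from -1 (shut) to 1 (fully open). In form: [[[tx, ty, tz], yaw, gripper], ...]. A call has 1 to 12 rows; each row shifts and turns the commanded pose from where the row before left it, along the tool's axes as they then stand; what a row does not reach is not made up. A row lasts 1/8 s, in which the tool goes at most 62.5 mm and 10.7 degrees, less where a joint would pass 70% of its speed; a pose out of reach is approached as far as the arm can. A call with a number of a shift or a turn outside -1 to 1 is refused whole. A call with a gripper value outside its range is refused whole. The fingers move at their own pace and stop on an object; FORCE is the grip in N (left out, the last holds). Time passes only in rows, so rows that do not move let the fingers close. It gives the time, the measured TCP pose, the force, the opening and the grip force at its end, in the units of the state.
- env.get_state(): the state, without advancing time (a new reading comes with each control period).
- env.capture(name): name is "side" or "top" or "wrist"; returns a dict with "image" (480x640x3 uint8, red, green, blue), "depth" (480x640 float32, m along the optical axis (not along the pixel's ray), 0 where there is no reading), "K" (3x3 intrinsics, pixels), "k1" (the pictures are not rectified: a ray, as slopes to the right and down, at radius r is drawn at 1 + k1 r^2 times it, then the intrinsics apply), "R" (3x3) and "t" (3): a world point X has camera coordinates R X + t. Camera axes: x right, y down, z forward; pixel columns grow to the right and rows downward; lengths in m; the calibration is good to about 2 mm. A picture is of the moment at which its call begins.
- env.finish_job(): hands the job in; it is judged then, once.
The state is a dict: "time_s": time; "joint_positions": joint angles; "qvel": joint speeds; "joint_efforts": joint torques, N m; "tool_pos": TCP position; "orientation": TCP orientation; "wrist_force": force on the tool from outside, world axes, zero at the start; "moment": the same for the moment, N m; "gripper_width": finger opening in m; "grasp_force": force on a finger pad.
Only numpy, scipy, OpenCV 4.12 (cv2) and the standard library are available. Lean on these libraries where they do the work, as an engineer would, in place of code of your own. Each camera call takes 0.05 s, during which the arm holds its last target. There are 200 camera calls.

## Working session

There is one attempt and no reset: what is moved stays moved. The work goes in short steps, Python scripts to look and compute and a shell command to move; the robot and the scene stay as the last step left them, time stands still between calls to the robot, and variables do not carry over. Pictures are saved under pics/ and viewed, at most 14 in all, crops included, and the job is handed in when it is done.

```bash
mkdir -p pics; ls
cat > h.py <<'E'
import numpy as np, cv2, sys
from cell import env
def cap(n):
    c=env.capture(n); np.savez('/tmp/%s.npz'%n,**c); return c
def ray(c,u,v):
    K=c['K']; p=np.array([(u-K[0,2])/K[0,0],(v-K[1,2])/K[1,1]]); q=p.copy()
    for _ in range(20): q=p/(1+float(c['k1'])*(q@q))
    R=np.array(c['R']); o=-R.T@c['t']; d=R.T@np.array([q[0],q[1],1]); return o,d
def onz(c,u,v,z):
    o,d=ray(c,u,v); return o+d*(z-o[2])/d[2]
def dep(c,u,v):
    o,d=ray(c,u,v); return o+d*c['depth'][int(v),int(u)]
def proj(c,X):
    p=np.array(c['R'])@np.array(X)+c['t']; q=p[:2]/p[2]; q=q*(1+float(c['k1'])*(q@q)); K=c['K']; return q[0]*K[0,0]+K[0,2],q[1]*K[1,1]+K[1,2]
def rows():
    s=env.get_state(); return s
def save(n,img): cv2.imwrite('pics/%s.png'%n,cv2.cvtColor(img,cv2.COLOR_RGB2BGR))
E
python3 - <<'E'
from h import *
for n in('top','side'):
    c=cap(n); save(n+'0',c['image']); print(n,c['K'],c['k1'],-np.array(c['R']).T@c['t'])
print(env.get_state(), env.tcp_to_grasp)
E
```

```text
pics
top [[487.91485297   0.         316.95500174]
 [  0.         487.91485297 239.46237887]
 [  0.           0.           1.        ]] -0.10786041351245494 [ 0.37885358 -0.02549331  1.31555411]
side [[466.52105782   0.         319.42413566]
 [  0.         466.52105782 229.34134428]
 [  0.           0.           1.        ]] -0.11887151235038217 [ 0.07874516 -0.63110985  0.63347176]
{'time_s': 0.1, 'joint_positions': array([ 1.02867065e+00,  1.81450173e-01,  1.60787065e+00, -9.67344021e-06,
        1.35379950e+00, -2.06304813e-01]), 'qvel': array([ 0.00114373, -0.00145511, -0.00241264,  0.0027201 ,  0.00181143,
        0.00046959]), 'joint_efforts': array([ 1.92025625e-03, -4.34824276e+01, -3.42697191e+01,  7.04265945e-02,
        3.40770639e-02, -5.81429458e-05]), 'tool_pos': array([0.18923153, 0.54247707, 0.23792761]), 'orientation': array([ 1.67121455e-01,  9.85936020e-01, -7.12701301e-04, -2.74818801e-04]), 'wrist_force': array([ 0.27595679,  0.16610191, -0.79027725]), 'moment': array([ 0.00316642, -0.03088831,  0.02127945]), 'grasp_force': 0.0, 'gripper_width': 0.08823101638719752} 0.0187
```

View pics/top0.png

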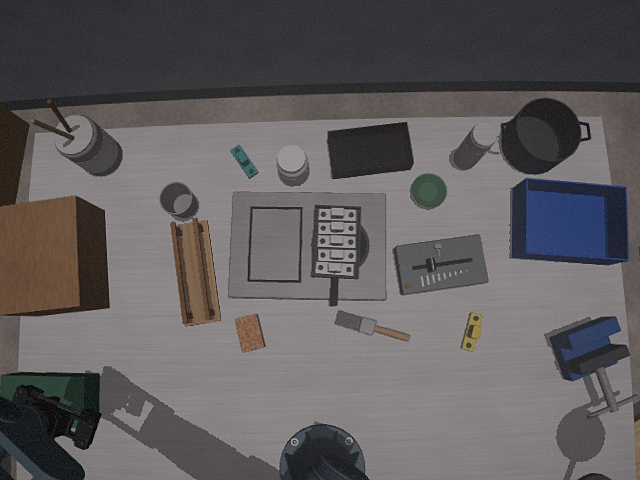

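View pics/side0.png

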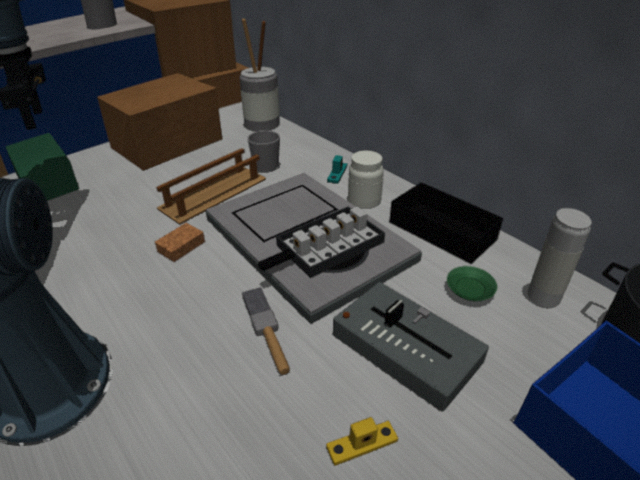

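Top view: five aluminium fittings stand in the pan (x≈336, y≈214–268). The look-alikes are the turquoise one at (244,161) and the yellow one at (472,331), so I choose the five in the pan. The slider is at (431,265), the pointer at (438,245), and the bars get shorter to the right, so off is on the right. The rest outline is at (275,244) and the rack at (195,272).

```bash
python3 - <<'E'
from h import *
c=dict(np.load('/tmp/top.npz')); im=c['image']
save('crop1',np.hstack([cv2.resize(im[185:310,225:390],None,fx=2.4,fy=2.4*1.0,interpolation=cv2.INTER_CUBIC),cv2.resize(im[225:305,385:495],(396,300),interpolation=cv2.INTER_CUBIC)]))
if 0: pass
E
python3 - <<'E'
from h import *
c=dict(np.load('/tmp/top.npz')); im=c['image']
L=cv2.resize(im[185:310,225:390],(396,300),interpolation=cv2.INTER_CUBIC);R=cv2.resize(im[225:305,385:495],(396,300),interpolation=cv2.INTER_CUBIC)
save('crop1',np.hstack([L,R]))
g=lambda u,v,z:print((u,v),np.round(onz(c,u,v,z),4),'depth',np.round(dep(c,u,v),4))
for u,v in [(275,244),(336,214),(336,228),(336,241),(336,254),(336,268),(334,295),(431,265),(423,256),(441,268),(438,245),(180,250),(208,250),(195,272)]: g(u,v,0.05)
E
```

```text
(275, 244) [0.5798 0.1129 0.05  ] depth [0.5827 0.115  0.0313]
(336, 214) [ 0.6561 -0.0498  0.05  ] depth [ 0.6479 -0.0491  0.0876]
(336, 228) [ 0.6184 -0.0487  0.05  ] depth [ 0.6113 -0.0481  0.0874]
(336, 241) [ 0.5836 -0.0478  0.05  ] depth [ 0.5789 -0.0472  0.0796]
(336, 254) [ 0.5492 -0.0468  0.05  ] depth [ 0.5448 -0.0463  0.0831]
(336, 268) [ 0.5125 -0.0458  0.05  ] depth [ 0.5089 -0.0453  0.0839]
(334, 295) [ 0.4425 -0.0387  0.05  ] depth [ 0.442  -0.0386  0.0605]
(431, 265) [ 0.5139 -0.2938  0.05  ] depth [ 0.5107 -0.2875  0.0799]
(423, 256) [ 0.5381 -0.2741  0.05  ] depth [ 0.5386 -0.275   0.0457]
(441, 268) [ 0.5053 -0.3196  0.05  ] depth [ 0.5064 -0.3222  0.0389]
(438, 245) [ 0.5661 -0.3154  0.05  ] depth [ 0.5657 -0.3147  0.0531]
(180, 250) [0.57   0.3675 0.05  ] depth [0.5759 0.3796 0.0109]
(208, 250) [0.5681 0.2915 0.05  ] depth [0.5743 0.3018 0.0091]
(195, 272) [0.5103 0.3256 0.05  ] depth [0.515  0.338  0.0054]
```

View pics/crop1.png

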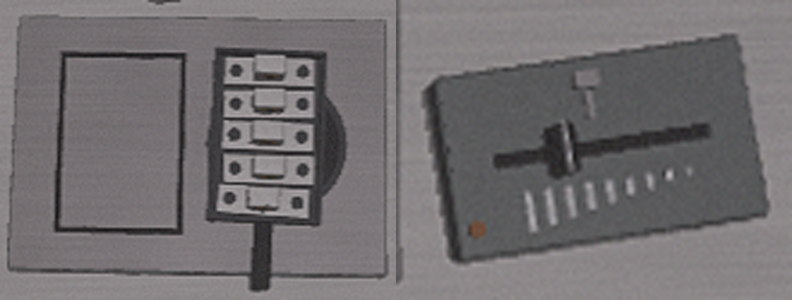

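The crop shows five fittings across the pan, handle towards the robot, and the ring showing to the right of the pan. On the control, the grip is at crop (562,150), the pointer tip at (591,117), and the off end of the track at (710,130).

```bash
cat >> h.py <<'E'
def cloud(c):
    K=c['K']; v,u=np.mgrid[0:480,0:640]; p=np.stack([u.ravel(),v.ravel()],1).astype(np.float32)[:,None]
    q=np.stack([(p[:,0,0]-K[0,2])/K[0,0],(p[:,0,1]-K[1,2])/K[1,1]],1); s=q.copy()
    for _ in range(15): s=q/(1+float(c['k1'])*(s**2).sum(1,keepdims=True))
    R=np.array(c['R']); o=-R.T@c['t']; d=np.c_[s,np.ones(len(s))]@R
    D=c['depth'].ravel()[:,None]; P=o+d*D; P[D[:,0]==0]=np.nan
    return P.reshape(480,640,3),o,d.reshape(480,640,3)
def plane(o,d,m,z): dd=d[m]; return (o+dd*((z-o[2])/dd[:,2])[:,None])[:,:2]
def rect(P):
    (cx,cy),(w,h),a=cv2.minAreaRect(P.astype(np.float32)*1000); return np.round([cx,cy,w,h,a],1)
def biggest(m):
    n,l,s,_=cv2.connectedComponentsWithStats(m.astype(np.uint8)); 
    return l==1+np.argmax(s[1:,4])
def box(P,x0,x1,y0,y1,z0,z1): return (P[...,0]>x0)&(P[...,0]<x1)&(P[...,1]>y0)&(P[...,1]<y1)&(P[...,2]>z0)&(P[...,2]<z1)
def go(x,y,z,yaw=None):
    from scipy.spatial.transform import Rotation as Ro
    s=env.get_state(); R=Ro.from_quat(s['orientation']).as_matrix(); ty=np.degrees(np.arctan2(R[1,1],R[0,1]))
    dy=0
    if yaw is not None: dy=((90+yaw-ty)+90)%180-90
    R=R@Ro.from_euler('z',-dy,degrees=True).as_matrix()
    print('yaw now %.1f'%(ty-90),'turn units %.2f'%(-np.radians(dy)/0.08),'shift units',np.round(R.T@(np.array([x,y,z])-s['tool_pos'])/0.025,2),'t %.1f'%s['time_s'])
E
python3 - <<'E'
from h import *
c=dict(np.load('/tmp/top.npz')); im=c['image'].astype(int); P,o,d=cloud(c); V=im.max(2)
m=biggest(box(P,.4,.7,-.45,-.2,.035,.055)); print('control',rect(plane(o,d,m,.045)),m.sum())
m=box(P,.45,.6,-.45,-.2,.07,.1); q=plane(o,d,m,.081); print('slider',rect(q),q.mean(0),m.sum())
b=(im.min(2)>110)&box(P,.4,.6,-.45,-.2,.03,.06); print('pointer px brightness',im[240:254,434:444].max(2))
m=biggest(box(P,.4,.75,-.17,.25,.02,.04)); print('station',rect(plane(o,d,m,.03)))
u,v=np.meshgrid(range(640),range(480)); k=(V<60)&(u>240)&(u<308)&(v>200)&(v<290); k=biggest(k); print('rest',rect(plane(o,d,k,.03)),k.sum())
m=box(P,.45,.75,-.15,.05,.046,.064); print('panrim',m.sum()); 
h=m&(P[...,0]<.475); print('handle',rect(plane(o,d,h,.06)),plane(o,d,h,.06).mean(0))
mm=m&(P[...,0]>.483);print('rim',rect(plane(o,d,mm,.056)))
m=box(P,.4,.75,-.15,.05,.076,.1); n,l,s,ce=cv2.connectedComponentsWithStats(m.astype(np.uint8))
for i in range(1,n):
  if s[i,4]>20: print('lug',s[i,4],np.round(plane(o,d,l==i,.085).mean(0),4))
m=box(P,.3,.8,.2,.5,.06,.08); n,l,s,ce=cv2.connectedComponentsWithStats(m.astype(np.uint8))
for i in range(1,n):
  if s[i,4]>40: print('rail',s[i],rect(plane(o,d,l==i,.07)))
E
```

```text
control [ 516.5 -322.1  130.8  231.4    6.5] 4145
slider [ 512.2 -289.6   33.8   18.2    4.9] [ 0.51269564 -0.28959394] 92
pointer px brightness [[ 90  89  73  63  72  74  75  81  87  87]
 [ 76  89  86  88  89  92  94  92  92  94]
 [ 88  88  91  87  92  87  89  86  87  89]
 [ 86  90  87  99 103 103 107  96  86  91]
 [ 88 125 120 120 119 123 111  93  84  90]
 [ 79 121 118 116 118 120 116 101  86  89]
 [ 71 124 119 119 118 115 122 113  88  89]
 [ 70 110 123 117 120 120 114  99  91  85]
 [ 55  74  85  90  71  60  80  90  87  95]
 [ 90  87  84  96 116 100  89  91  91  86]
 [ 88  89  80  84 123 107  87  90  89  89]
 [ 89  90  80  80 125 107  88  91  93  91]
 [ 92  89  80  71 108 118  93  93  93  88]
 [ 90  91  90  90  98 118 100  88  90  87]]
station [579.1  30.8 412.4 289.1  87.7]
rest [583.9 115.9 141.2 202.9  87.6] 412
panrim 1359
handle [461.3 -37.9  18.   23.1  88.6] [ 0.46226393 -0.03766974]
rim [580.8 -46.2 124.1 196.2  86. ]
lug 113 [ 0.6551 -0.0517]
lug 123 [ 0.6187 -0.0492]
lug 116 [ 0.583  -0.0469]
lug 121 [ 0.5463 -0.0466]
lug 116 [ 0.5118 -0.0403]
rail [161 184  29  28 128] [717.9 385.2  49.5  81.   46.5]
rail [176 197  18  19  48] [679.6 346.   18.4  65.5  48.6]
rail [192 218  19 102 550] [519.6 305.6 268.8  14.6   8.5]
rail [170 222  19 102 565] [510.4 363.5 269.4  15.4   8.4]
```

Run:
```python
from h import *
c=dict(np.load('/tmp/top.npz'))
t=onz(c,438.6,253.8,.05)[:2]; a=np.radians(6.5); y=np.array([-np.sin(a),np.cos(a)]); x=np.array([y[1],-y[0]])
C=np.array([.5165,-.3221]); s=np.array([.5125,-.2897])
print('tip',t,'ctrl frame',(t-C)@x,(t-C)@y,'slider',(s-C)@x,(s-C)@y)
print('off pos',s-y*((s-C)@y+.06)); go(.5125,-.2897,.16,6.5)
```

```text
tip [ 0.54279195 -0.31553887] ctrl frame 0.02686567946493843 0.003542621534370846 slider -0.00030650329662617736 0.032644540978993046
off pos [ 0.52298766 -0.38174901]
yaw now -19.2 turn units -5.62 shift units [ -9.08 -34.53   3.15] t 0.1
```

```bash
python3 -m creep '[[[0,0,0],-0.94,0],[[0,0,0],-0.94,0],[[0,0,0],-0.94,0],[[0,0,0],-0.94,0],[[0,0,0],-0.94,0],[[0,0,0],-0.92,0]]' 30
python3 -m creep '[[[-0.26,-0.98,0],0,0],[[-0.26,-0.98,0],0,0],[[-0.26,-0.98,0],0,0],[[-0.26,-0.98,0],0,0],[[-0.26,-0.98,0],0,0],[[-0.26,-0.98,0],0,0],[[-0.26,-0.98,0],0,0],[[-0.26,-0.98,0],0,0],[[-0.26,-0.98,0],0,0],[[-0.26,-0.98,0],0,0],[[-0.26,-0.98,0],0,0],[[-0.26,-0.98,0],0,0]]'
python3 -m creep '[[[-0.26,-0.98,0],0,0],[[-0.26,-0.98,0],0,0],[[-0.26,-0.98,0],0,0],[[-0.26,-0.98,0],0,0],[[-0.26,-0.98,0],0,0],[[-0.26,-0.98,0],0,0],[[-0.26,-0.98,0],0,0],[[-0.26,-0.98,0],0,0],[[-0.26,-0.98,0],0,0],[[-0.26,-0.98,0],0,0],[[-0.26,-0.98,0],0,0],[[-0.26,-0.98,0],0,0]]'
python3 -c "
from h import *
go(.5125,-.2897,.16,6.5)"
```

```text
time_s: 0.85
tool_pos: [0.1893, 0.5426, 0.2382]
orientation: [-0.058, 0.998, -0.0, -0.0]
wrist_force: [0.2, 0.0, -0.0]
gripper_width: 0.0443
grasp_force: 0.0
time_s: 2.35
tool_pos: [0.3003, 0.2588, 0.2384]
orientation: [-0.057, 0.998, -0.0, -0.0]
wrist_force: [0.2, -0.3, 0.5]
gripper_width: 0.044
grasp_force: 0.0
time_s: 3.85
tool_pos: [0.4112, -0.0243, 0.2384]
orientation: [-0.057, 0.998, 0.0, -0.0]
wrist_force: [0.5, -0.4, 0.0]
gripper_width: 0.0442
grasp_force: 0.0
yaw now 6.5 turn units 0.00 shift units [ -2.83 -11.01   3.13] t 3.9
```

Moves track well. I'll go above the slider and lower to it (TCP z 0.058), then grip and pull to off (93 mm along −tool y).

```bash
python3 -m creep '[[[-0.26,-1,0.2],0,0],[[-0.26,-1,0.2],0,0],[[-0.26,-1,0.2],0,0],[[-0.26,-1,0.2],0,0],[[-0.26,-1,0.2],0,0],[[-0.26,-1,0.2],0,0],[[-0.26,-1,0.2],0,0],[[-0.26,-1,0.2],0,0],[[-0.26,-1,0.2],0,0],[[-0.25,-1,0.2],0,0],[[-0.24,-1,0.2],0,0]]'
python3 -m creep '[[[0,0,1],0,0],[[0,0,1],0,0],[[0,0,1],0,0],[[0,0,1],0,0],[[0,0,0.9],0,0],[[0,0,0],0,0]]'
python3 -c "
from h import *
go(.5125,-.2897,.058,6.5)
c=cap('wrist'); save('w1',c['image'])"
```

```text
time_s: 5.22
tool_pos: [0.5127, -0.2893, 0.183]
orientation: [-0.057, 0.998, 0.0, -0.0]
wrist_force: [1.3, 0.2, -0.7]
gripper_width: 0.0444
grasp_force: 0.0
time_s: 5.98
tool_pos: [0.5112, -0.2874, 0.0589]
orientation: [-0.057, 0.998, 0.002, -0.002]
wrist_force: [-0.3, 1.1, 0.3]
gripper_width: 0.0441
grasp_force: 0.0
yaw now 6.5 turn units 0.00 shift units [-0.04 -0.1   0.04] t 6.0
```

View pics/w1.png

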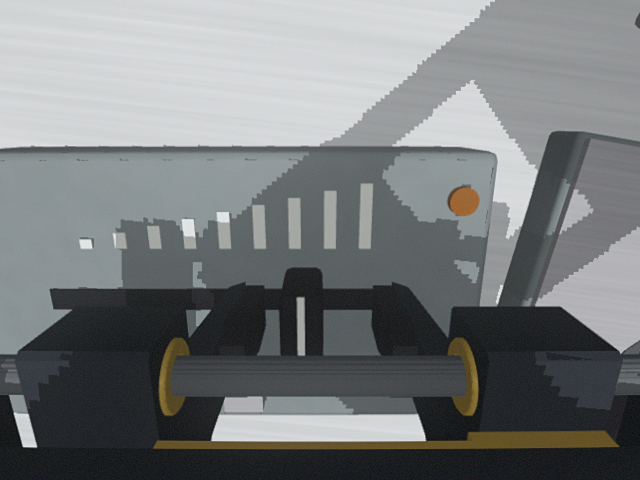

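The wrist view shows the slider grip at (303,310) between the open fingers at (240,315) and (395,315). The bars shorten to the left (−y), so I grip and pull that way.

```bash
python3 -m creep '[[[0,0,0],0,-1],[[0,0,0],0,-1],[[0,0,0],0,-1],[[0,0,0],0,-1]]' 25
python3 -m creep '[[[0,-0.4,0],0,-1],[[0,-0.4,0],0,-1],[[0,-0.4,0],0,-1],[[0,-0.4,0],0,-1],[[0,-0.4,0],0,-1],[[0,-0.4,0],0,-1],[[0,-0.4,0],0,-1],[[0,-0.4,0],0,-1],[[0,-0.4,0],0,-1],[[0,0,0],0,-1]]'
python3 -c "
from h import *
go(.5230,-.3817,.058,6.5)"
```

```text
time_s: 6.52
tool_pos: [0.5134, -0.2896, 0.0623]
orientation: [-0.057, 0.998, -0.001, 0.001]
wrist_force: [0.2, -0.1, 4.3]
gripper_width: 0.0156
grasp_force: 25.0
time_s: 7.78
tool_pos: [0.5236, -0.3795, 0.0623]
orientation: [-0.057, 0.998, -0.001, 0.001]
wrist_force: [-0.2, -1.0, 5.7]
gripper_width: 0.0156
grasp_force: 25.0
yaw now 6.5 turn units -0.00 shift units [ 0.03 -0.08  0.17] t 7.8
```

```bash
python3 -m creep '[[[0,-0.1,0],0,-1],[[0,-0.1,0],0,-1],[[0,0,0],0,-1]]'
python3 -m creep '[[[0,-0.1,0],0,-1],[[0,0,0],0,-1]]'
```

```text
time_s: 8.15
tool_pos: [0.524, -0.3835, 0.0623]
orientation: [-0.057, 0.998, -0.0, 0.0]
wrist_force: [-1.2, 0.0, 5.9]
gripper_width: 0.0154
grasp_force: 25.0
time_s: 8.4
tool_pos: [0.5243, -0.3859, 0.0623]
orientation: [-0.057, 0.998, -0.0, 0.0]
wrist_force: [-0.9, -0.3, 6.9]
gripper_width: 0.0158
grasp_force: 25.0
```

```bash
python3 -m creep '[[[0,-0.12,0],0,-1],[[0,0,0],0,-1]]'
python3 -m creep '[[[0,-0.12,0],0,-1],[[0,0,0],0,-1]]'
python3 - <<'E'
from h import *
c=cap('side'); save('s1',cv2.resize(c['image'][240:420,300:540],(720,540)))
E
```

```text
time_s: 8.65
tool_pos: [0.5244, -0.3869, 0.0623]
orientation: [-0.057, 0.998, 0.001, -0.0]
wrist_force: [-2.2, 7.3, 10.4]
gripper_width: 0.0156
grasp_force: 25.0
time_s: 8.9
tool_pos: [0.5245, -0.3871, 0.0622]
orientation: [-0.057, 0.998, 0.004, -0.001]
wrist_force: [-4.3, 16.2, 18.2]
gripper_width: 0.016
grasp_force: 25.0
```

View pics/s1.png

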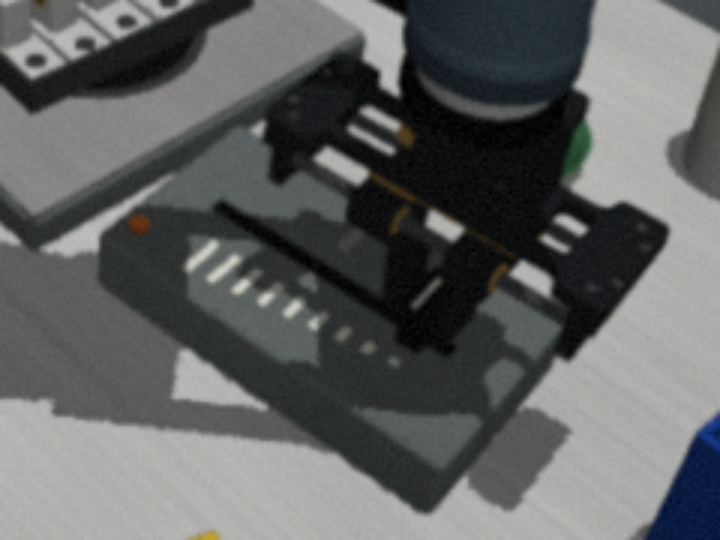

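The slider stopped hard at the off end, with the force rising. Release, rise, look again at the pan.

```bash
python3 -m creep '[[[0,0.22,0],0,-1],[[0,0,0],0,0],[[0,0,0],0,0],[[0,0,-1],0,0],[[0,0,-1],0,0],[[0,0,-1],0,0],[[0,0,-1],0,0]]'
python3 -m creep '[[[0,1,0],0.8,0],[[0,1,0],0.9,0],[[0,1,0],0.5,0],[[0,1,0],0,0],[[0,1,0],0,0]]'
cat > look.py <<'E'
from h import *
def pan(c,y0=-.2,y1=.2):
    P,o,d=cloud(c); m=biggest(box(P,.3,.75,y0,y1,.046,.064))
    q=plane(o,d,m,.056); h=q[:,0]<.478
    print('rim',rect(q[q[:,0]>.485]),'handle y',np.round(q[h].mean(0),4),'xmin',q[:,0].min())
    m=box(P,.4,.75,y0,y1,.076,.095); n,l,s,ce=cv2.connectedComponentsWithStats(m.astype(np.uint8))
    for i in range(1,n):
      if s[i,4]>40: print('lug',s[i,4],np.round(plane(o,d,l==i,.085).mean(0),4))
    m=box(P,.45,.6,-.45,-.22,.07,.09); q=plane(o,d,m,.081); print('slider',rect(q),m.sum()) if m.any() else 0
    return P,o,d
E
python3 - <<'E'
from look import *
c=cap('top'); pan(c); go(.466,-.038,.16,-4)
E
```

```text
time_s: 9.82
tool_pos: [0.5235, -0.386, 0.1614]
orientation: [-0.057, 0.998, 0.0, -0.0]
wrist_force: [-0.5, 0.2, 0.1]
gripper_width: 0.0439
grasp_force: 0.0
time_s: 10.45
tool_pos: [0.5234, -0.2602, 0.161]
orientation: [0.031, 1.0, 0.0, -0.0]
wrist_force: [-0.1, -0.3, 0.5]
gripper_width: 0.0439
grasp_force: 0.0
rim [582.2 -46.3 124.1 193.5  86. ] handle y [ 0.4469 -0.037 ] xmin 0.4165306315579181
lug 113 [ 0.6551 -0.0515]
lug 124 [ 0.6186 -0.0493]
lug 115 [ 0.5831 -0.0473]
lug 119 [ 0.5461 -0.0467]
lug 113 [ 0.5118 -0.0403]
yaw now -3.4 turn units 0.12 shift units [2.91 8.58 0.05] t 10.5
```

```bash
python3 -m creep '[[[0.33,0.95,0],0.12,0],[[0.33,0.95,0],0,0],[[0.33,0.95,0],0,0],[[0.33,0.95,0],0,0],[[0.33,0.95,0],0,0],[[0.33,0.95,0],0,0],[[0.33,0.95,0],0,0],[[0.33,0.95,0],0,0],[[0.33,0.98,0],0,0],[[0,0,0],0,0]]'
python3 -m creep '[[[0,0,1],0,0],[[0,0,1],0,0],[[0,0,1],0,0],[[0,0,1],0,0],[[0,0,0.6],0,0],[[0,0,0.35],0,0],[[0,0,0],0,0]]'
python3 -c "
from h import *
go(.464,-.038,.037,-4)"
```

```text
time_s: 11.75
tool_pos: [0.4639, -0.0404, 0.1612]
orientation: [0.035, 0.999, 0.0, -0.0]
wrist_force: [0.1, -0.1, 0.5]
gripper_width: 0.0439
grasp_force: 0.0
time_s: 12.62
tool_pos: [0.4645, -0.0423, 0.0373]
orientation: [0.036, 0.999, 0.0, -0.0]
wrist_force: [-0.5, 0.5, 0.1]
gripper_width: 0.0438
grasp_force: 0.0
yaw now -4.1 turn units -0.03 shift units [0.03 0.17 0.01] t 12.6
```

Centre on the handle, grip firmly, then slide +y slowly.

```bash
python3 -m creep '[[[0.03,0.17,0],0,0],[[0,0,0],0,0],[[0,0,0],0,-1],[[0,0,0],0,-1],[[0,0,0],0,-1],[[0,0,0],0,-1]]' 60
python3 -c "
from h import *
go(.464,-.038,.037,-4)
c=np.array([.582,-.046]);t=np.array([.583,.117]);s=env.get_state();R=np.radians(-4);
ty=np.array([-np.sin(R),np.cos(R)]);tx=np.array([-np.cos(R),-np.sin(R)]);print((t-c)@tx/.025,(t-c)@ty/.025)"
```

```text
time_s: 13.38
tool_pos: [0.4643, -0.0383, 0.0377]
orientation: [0.036, 0.999, -0.0, 0.0]
wrist_force: [-2.0, -3.3, 3.0]
gripper_width: 0.0196
grasp_force: 60.0
yaw now -4.1 turn units -0.03 shift units [0.01 0.01 0.03] t 13.4
0.414909646801304 6.506907866643818
```

```bash
python3 -m creep '[[[0.02,0.2,0],0,-1],[[0.03,0.4,0],0,-1],[[0.03,0.4,0],0,-1],[[0.03,0.4,0],0,-1],[[0.03,0.4,0],0,-1],[[0.03,0.4,0],0,-1],[[0.03,0.4,0],0,-1],[[0.03,0.4,0],0,-1],[[0.03,0.4,0],0,-1],[[0,0,0],0,-1]]'
python3 -c "
from look import *
c=cap('top');pan(c,-.15,.25)"
```

```text
time_s: 14.62
tool_pos: [0.4641, 0.0478, 0.0377]
orientation: [0.036, 0.999, 0.0, 0.0]
wrist_force: [-0.1, 0.5, 3.3]
gripper_width: 0.0192
grasp_force: 60.1
rim [594.6  39.1 124.2 168.5  84.5] handle y [nan nan] xmin 0.5047821960235384
lug 115 [0.6549 0.0331]
lug 119 [0.6186 0.0365]
lug 113 [0.583  0.0395]
lug 112 [0.5469 0.04  ]
slider [ 522.7 -380.2   34.    18.9    7.4] 95look.py:5: RuntimeWarning: Mean of empty slice.
  print('rim',rect(q[q[:,0]>.485]),'handle y',np.round(q[h].mean(0),4),'xmin',q[:,0].min())
  ret = um.true_divide(
```

Run:
```python
from h import *
c=dict(np.load('/tmp/top.npz')); a=np.radians(6.5); y=np.array([-np.sin(a),np.cos(a)]); C=np.array([.5165,-.3221])
for u,v in[(472.2,259.7),(412.5,267.7)]: print((onz(c,u,v,.045)[:2]-C)@y)
P,o,d=cloud(c); m=box(P,.45,.6,-.45,-.22,.068,.095); q=plane(o,d,m,.081);print(m.sum(),(q-C)@y)
save('c2',cv2.resize(c['image'][225:305,385:495],(770,560),interpolation=cv2.INTER_CUBIC))
```

```text
-0.08333115116528965
0.07662858073097358
99 [-0.05427264 -0.05684043 -0.05940905 -0.06197851 -0.0645488  -0.06711995
 -0.05123792 -0.05380402 -0.05637094 -0.05893869 -0.06150727 -0.06407669
 -0.06664696 -0.05077082 -0.05333606 -0.05590211 -0.05846898 -0.06103669
 -0.06360524 -0.06617464 -0.05030437 -0.05286874 -0.05543392 -0.05799993
 -0.06056677 -0.06313445 -0.06570298 -0.04983856 -0.05240207 -0.05496639
 -0.05753154 -0.06009751 -0.06266433 -0.06523199 -0.06780051 -0.05193604
 -0.0544995  -0.05706379 -0.0596289  -0.06219486 -0.06476166 -0.06732931
 -0.04890886 -0.05147066 -0.05403326 -0.05659669 -0.05916095 -0.06172604
 -0.06429198 -0.06685878 -0.05100592 -0.05356767 -0.05613024 -0.05869364
 -0.06125788 -0.06382297 -0.0663889  -0.05054181 -0.05310272 -0.05566444
 -0.05822699 -0.06079037 -0.0633546  -0.06591969 -0.05007835 -0.0526384
 -0.05519928 -0.05776098 -0.06032352 -0.0628869  -0.06545113 -0.06801622
 -0.04961552 -0.05217473 -0.05473476 -0.05729562 -0.05985731 -0.06241984
 -0.06498323 -0.06754747 -0.04915332 -0.05171169 -0.05427088 -0.0568309
 -0.05939174 -0.06195343 -0.06451598 -0.06707938 -0.05124929 -0.05380764
 -0.05636682 -0.05892683 -0.06148768 -0.06404938 -0.06661194 -0.05078752
 -0.05334504 -0.05590338 -0.05846255]
```

View pics/c2.png

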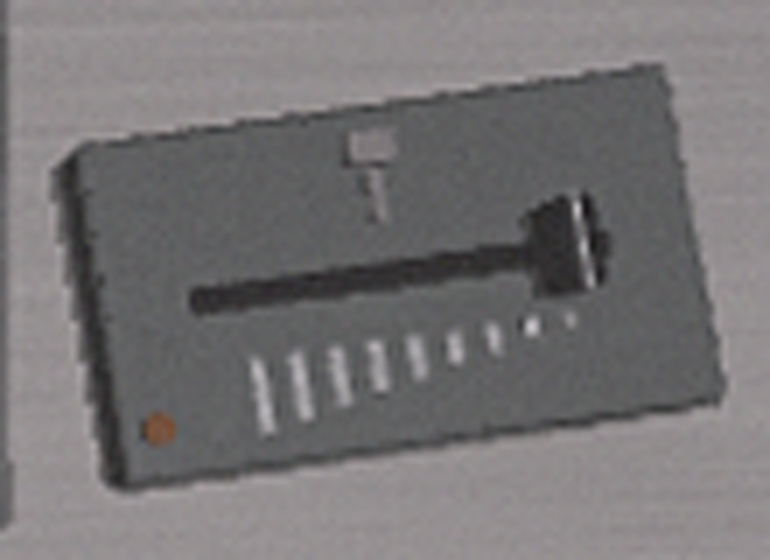

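Run:
```python
from h import *
c=dict(np.load('/tmp/top.npz')); a=np.radians(6.5); y=np.array([-np.sin(a),np.cos(a)]); C=np.array([.5165,-.3221])
for u,v,z in[(385+572/7,225+320/7,.045),(385+262/7,225+395/7,.045),(385+583/7,225+240/7,.081),(385+382/7,225+218/7,.05)]: print((onz(c,u,v,z)[:2]-C)@y)
```

```text
-0.06359058088465186
0.05678193798208805
-0.06232518382517666
0.0020771250395919785
```

Slider confirmed at the off end of the scale: the grip stripe is within about 1 mm of the smallest bar. Continue the slide.

```bash
python3 -m creep '[[[0.03,0.2,0],0,-1],[[0.03,0.4,0],0,-1],[[0.03,0.4,0],0,-1],[[0.03,0.4,0],0,-1],[[0.03,0.4,0],0,-1],[[0.03,0.4,0],0,-1],[[0.03,0.4,0],0,-1],[[0.03,0.3,0],0,-1],[[0.0,0.15,0],0,-1],[[0,0,0],0,-1],[[0,0,0],0,-1]]'
python3 -m creep '[[[0,0,0],0,0],[[0,0,0],0,0],[[0,0,0],0,0],[[0,0,-1],0,0],[[0,0,-1],0,0],[[0,0,-1],0,0],[[0,0,-1],0,0],[[0.7,-0.7,-1],0,0],[[1,-1,0],0,0],[[1,-1,0],0,0]]'
python3 -c "
from look import *
c=cap('top');P,o,d=pan(c,-.15,.25)
save('t2',c['image'])"
```

```text
time_s: 16.05
tool_pos: [0.4635, 0.1234, 0.0377]
orientation: [0.036, 0.999, -0.0, 0.0]
wrist_force: [0.6, -4.0, 5.2]
gripper_width: 0.0192
grasp_force: 60.3
time_s: 17.3
tool_pos: [0.3903, 0.061, 0.1627]
orientation: [0.035, 0.999, -0.0, 0.0]
wrist_force: [-0.5, -0.5, -0.5]
gripper_width: 0.0437
grasp_force: 0.0
rim [582.2 113.2 122.6 192.4  84. ] handle y [0.4693 0.1239] xmin 0.46111619851881613
lug 105 [0.6547 0.1059]
lug 111 [0.6178 0.1085]
lug 110 [0.5825 0.1118]
lug 108 [0.5455 0.1133]
lug 116 [0.5113 0.1213]
slider [ 522.5 -380.9   33.9   18.7    3.3] 95
```

View pics/t2.png

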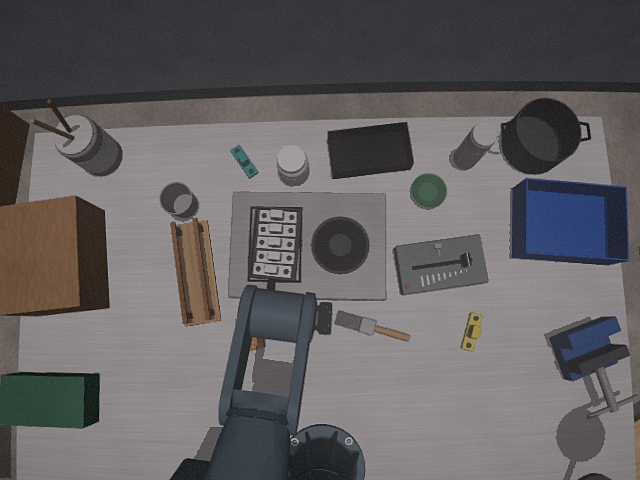

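Pan is on the rest spot at (0.582, 0.113), the ring is visible at px (340,245), and all five fittings are in the pan. Start with the nearest fitting.

```bash
python3 -c "
from h import *
go(.512,.1215,.12,-4)"
```

```text
yaw now -4.0 turn units -0.01 shift units [-4.81  2.81  1.64] t 17.4
```

```bash
python3 -m creep '[[[-0.96,0.56,0],0,0.36],[[-0.96,0.56,0],0,0.36],[[-0.96,0.56,0],0,0.36],[[-0.96,0.56,0],0,0.36],[[-0.96,0.56,0],0,0.36],[[0,0,0.8],0,0.36],[[0,0,0.84],0,0.36],[[0,0,0],0,0.36]]' 25
python3 -c "
from h import *
go(.512,.1215,.052,-4)
c=cap('wrist'); save('w2',c['image'])"
```

```text
time_s: 18.35
tool_pos: [0.5141, 0.1227, 0.1196]
orientation: [0.036, 0.999, -0.0, -0.002]
wrist_force: [-1.4, -0.1, 0.5]
gripper_width: 0.0599
grasp_force: 0.0
yaw now -4.1 turn units -0.02 shift units [ 0.07 -0.05  2.7 ] t 18.4
```

View pics/w2.png

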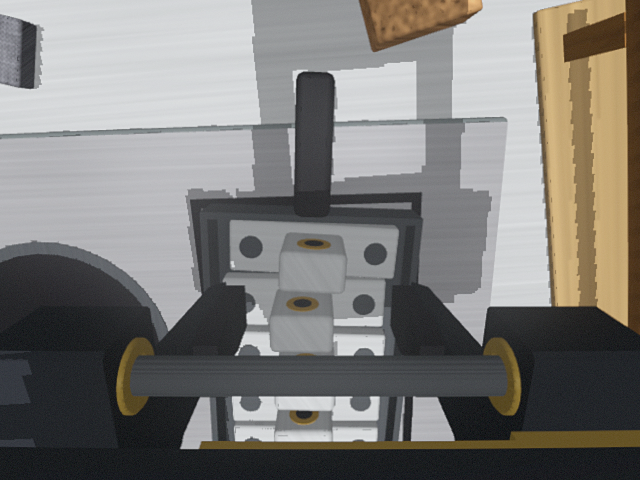

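The wrist view shows the fingers at (235,310) and (400,310) straddling the lug column. The nearest lug at (312,250) comes between them on the way down.

```bash
python3 -m creep '[[[0.07,-0.05,0.9],0,0.36],[[0,0,0.9],0,0.36],[[0,0,0.6],0,0.36],[[0,0,0.3],0,0.36],[[0,0,0],0,0.36],[[0,0,0],0,-1],[[0,0,0],0,-1],[[0,0,0],0,-1],[[0,0,0],0,-1]]' 25
python3 -m creep '[[[0,0,-0.4],0,-1],[[0,0,-1],0,-1],[[0,0,-1],0,-1],[[0,0,-1],0,-1],[[0,0,-1],0,-1],[[0,0,-0.6],0,-1],[[0,0,0],-0.7,-1],[[0,0,0],-0.7,-1],[[0,0,0],-0.7,-1],[[0,0,0],-0.65,-1]]'
python3 -c "
from h import *
go(.416,.321,.17,8.5)
c=cap('wrist'); save('w3',c['image'][:,:])"
```

```text
time_s: 19.52
tool_pos: [0.5143, 0.1213, 0.0545]
orientation: [0.036, 0.999, -0.0, 0.0]
wrist_force: [0.1, 0.1, 3.3]
gripper_width: 0.0344
grasp_force: 24.6
time_s: 20.78
tool_pos: [0.5135, 0.1215, 0.1787]
orientation: [-0.075, 0.997, 0.0, -0.0]
wrist_force: [0.1, 0.3, -1.7]
gripper_width: 0.0343
grasp_force: 24.6
yaw now 8.6 turn units 0.02 shift units [2.68 8.47 0.35] t 20.8
```

View pics/w3.png

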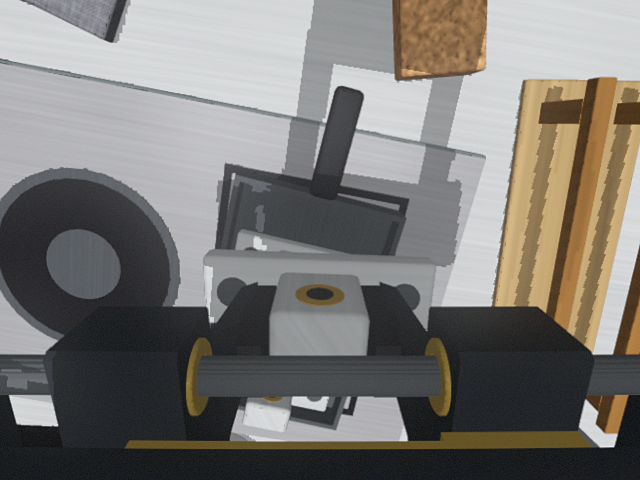

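The first fitting is held square and upright, lug at (320,300). To the rack.

```bash
python3 -m creep '[[[0.3,0.94,0],0,-1],[[0.3,0.94,0],0,-1],[[0.3,0.94,0],0,-1],[[0.3,0.94,0],0,-1],[[0.3,0.94,0],0,-1],[[0.3,0.94,0],0,-1],[[0.3,0.94,0],0,-1],[[0.3,0.94,0],0,-1],[[0.28,0.95,0],0,-1],[[0,0,1],0,-1],[[0,0,1],0,-1],[[0,0,0.9],0,-1]]'
python3 -c "
from h import *
go(.416,.321,.0905,8.5)"
```

```text
time_s: 22.32
tool_pos: [0.4159, 0.3209, 0.1054]
orientation: [-0.074, 0.997, -0.0, -0.0]
wrist_force: [-0.7, -0.1, -1.3]
gripper_width: 0.0338
grasp_force: 24.6
yaw now 8.5 turn units -0.01 shift units [-0.01  0.    0.6 ] t 22.3
```

```bash
python3 -m creep '[[[0,0,0.3],0,-1],[[0,0,0.22],0,-1],[[0,0,0.06],0,-1],[[0,0,0],0,-1]]'
python3 -m creep '[[[0,0,0],0,0.2],[[0,0,0],0,0.2],[[0,0,0],0,0.36],[[0,0,-1],0,0.36],[[0,0,-1],0,0.36],[[0,0,-1],0,0.36],[[0,0,0],0.7,0.36],[[0,0,0],0.7,0.36],[[0,0,0],0.7,0.36],[[0,0,0],0.9,0.36]]'
python3 - <<'E'
from look import *
c=cap('top');P,o,d=pan(c,-.15,.2)
m=box(P,.3,.75,.25,.45,.1,.13);q=plane(o,d,m,.121);print(rect(q),q.mean(0),m.sum())
C=np.array([.515,.336]);a=np.radians(8.5)
m=box(P,.38,.45,.25,.4,.078,.09);q=plane(o,d,m,.082);print(rect(q),m.sum())
go(.5465,.1135,.17,-5.5)
E
```

```text
time_s: 22.82
tool_pos: [0.4168, 0.3211, 0.0926]
orientation: [-0.074, 0.997, 0.0, 0.0]
wrist_force: [0.5, -0.7, -0.8]
gripper_width: 0.0339
grasp_force: 24.6
time_s: 24.08
tool_pos: [0.4164, 0.3209, 0.167]
orientation: [0.047, 0.999, 0.0, 0.0]
wrist_force: [-0.3, -0.3, -0.4]
gripper_width: 0.0601
grasp_force: 0.0
rim [582.2 113.2 122.6 192.4  83.9] handle y [0.4461 0.1262] xmin 0.41494497697869304
lug 111 [0.6542 0.1056]
lug 109 [0.6179 0.1087]
lug 108 [0.5824 0.1121]
lug 107 [0.5456 0.1133]
slider [ 522.4 -380.9   34.2   18.4    4.3] 94
[0. 0. 0. 0. 0.] [nan nan] 0
[4.119e+02 2.741e+02 1.010e+01 0.000e+00 4.000e-01] 4
yaw now -5.6 turn units -0.01 shift units [-5.98 -7.76 -0.12] t 24.1<stdin>:3: RuntimeWarning: Mean of empty slice.
  ret = um.true_divide(
```

```bash
python3 -m creep '[[[-0.75,-0.97,0],0,0.36],[[-0.75,-0.97,0],0,0.36],[[-0.75,-0.97,0],0,0.36],[[-0.75,-0.97,0],0,0.36],[[-0.75,-0.97,0],0,0.36],[[-0.75,-0.97,0],0,0.36],[[-0.75,-0.97,0],0,0.36],[[-0.73,-0.97,0],0,0.36],[[0,0,1],0,0.36],[[0,0,0.9],0,0.36],[[0,0,0],0,0.36]]'
python3 - <<'E'
from look import *
c=cap('top');P,o,d=cloud(c)
m=box(P,.38,.45,.25,.4,.1,.13);q=plane(o,d,m,.121);print(rect(q),q.mean(0),m.sum())
m=box(P,.38,.45,.25,.4,.076,.09);q=plane(o,d,m,.082);print(rect(q),m.sum())
go(.5465,.1135,.052,-5.5)
E
```

```text
time_s: 25.5
tool_pos: [0.546, 0.1139, 0.1177]
orientation: [0.046, 0.999, -0.0, -0.002]
wrist_force: [0.1, 0.3, 0.2]
gripper_width: 0.0599
grasp_force: 0.0
[415.3 319.9  40.7  22.1  89.2] [0.41529055 0.31977228] 147
[414.3 334.9  32.5  78.3   6.1] 236
yaw now -5.2 turn units 0.06 shift units [ 0.01 -0.02  2.68] t 25.6
```

First fitting lies as planned. Second.

```bash
python3 -m creep '[[[0,0,0.9],0,0.36],[[0,0,0.9],0,0.36],[[0,0,0.6],0,0.36],[[0,0,0.28],0,0.36],[[0,0,0],0,0.36],[[0,0,0],0,-1],[[0,0,0],0,-1],[[0,0,0],0,-1],[[0,0,0],0,-1]]' 25
python3 -m creep '[[[0,0,-0.4],0,-1],[[0,0,-1],0,-1],[[0,0,-1],0,-1],[[0,0,-1],0,-1],[[0,0,-1],0,-1],[[0,0,-0.6],0,-1],[[0,0,0],-0.8,-1],[[0,0,0],-0.8,-1],[[0,0,0],-0.8,-1],[[0,0,0],-0.65,-1]]'
python3 -c "
from h import *
go(.4656,.328,.17,8.5)"
```

```text
time_s: 26.68
tool_pos: [0.5479, 0.1139, 0.053]
orientation: [0.046, 0.999, -0.0, 0.0]
wrist_force: [0.5, -1.2, 3.6]
gripper_width: 0.0338
grasp_force: 25.0
time_s: 27.92
tool_pos: [0.5471, 0.1141, 0.1772]
orientation: [-0.077, 0.997, 0.0, -0.0]
wrist_force: [-0.4, -1.1, -0.2]
gripper_width: 0.0337
grasp_force: 25.0
yaw now 8.8 turn units 0.07 shift units [1.96 8.94 0.29] t 27.9
```

```bash
python3 -m creep '[[[0.22,0.99,0],0.07,-1],[[0.22,0.99,0],0,-1],[[0.22,0.99,0],0,-1],[[0.22,0.99,0],0,-1],[[0.22,0.99,0],0,-1],[[0.22,0.99,0],0,-1],[[0.22,0.99,0],0,-1],[[0.22,0.99,0],0,-1],[[0.22,0.99,0],0,-1],[[0,0,1],0,-1],[[0,0,1],0,-1],[[0,0,0.9],0,-1]]'
python3 -m creep '[[[0,0,0.3],0,-1],[[0,0,0.2],0,-1],[[0,0,0.05],0,-1],[[0,0,0],0,-1],[[0,0,0],0,-1]]'
python3 -m creep '[[[0,0,0],0,0.2],[[0,0,0],0,0.2],[[0,0,0],0,0.36],[[0,0,-1],0,0.36],[[0,0,-1],0,0.36],[[0,0,-1],0,0.36],[[0,0,0],0.8,0.36],[[0,0,0],0.8,0.36],[[0,0,0],0.8,0.36],[[0,0,0],0.7,0.36]]'
python3 - <<'E'
from look import *
go(.583,.112,.17,-5.5)
E
```

```text
time_s: 29.42
tool_pos: [0.4652, 0.3271, 0.1038]
orientation: [-0.073, 0.997, -0.0, -0.001]
wrist_force: [-0.1, 0.3, -2.0]
gripper_width: 0.034
grasp_force: 25.0
time_s: 30.05
tool_pos: [0.4662, 0.3273, 0.0918]
orientation: [-0.073, 0.997, 0.0, 0.0]
wrist_force: [0.0, 0.4, -0.3]
gripper_width: 0.0338
grasp_force: 25.0
time_s: 31.3
tool_pos: [0.4658, 0.3271, 0.1662]
orientation: [0.052, 0.999, 0.0, -0.0]
wrist_force: [-0.1, -0.5, -0.2]
gripper_width: 0.0598
grasp_force: 0.0
yaw now -5.9 turn units -0.09 shift units [-5.49 -8.12 -0.15] t 31.3
```

```bash
python3 -m creep '[[[-0.62,-0.9,0],0,0.36],[[-0.61,-0.9,0],0,0.36],[[-0.61,-0.9,0],0,0.36],[[-0.61,-0.9,0],0,0.36],[[-0.61,-0.9,0],0,0.36],[[-0.61,-0.9,0],0,0.36],[[-0.61,-0.9,0],0,0.36],[[-0.61,-0.9,0],0,0.36],[[-0.6,-0.9,0],0,0.36],[[0,0,1],0,0.36],[[0,0,0.9],0,0.36],[[0,0,0],0,0.36]]'
cat > rk.py <<'E'
from look import *
def rack(c):
    P,o,d=cloud(c); C=np.array([.515,.336]);a=np.radians(8.5)
    for s in(-.1,-.05,0,.05,.1):
        x,y=C+s*np.array([np.cos(a),np.sin(a)])
        m=box(P,x-.03,x+.03,y-.05,y+.05,.105,.13)
        b=box(P,x-.025,x+.025,y-.07,y+.07,.076,.09)
        if m.sum()>30:
            q=plane(o,d,m,.121); e=q.mean(0)-C; print('s',s,'lug',q.mean(0).round(4),'rack x,y',round(e@[np.cos(a),np.sin(a)],4),round(e@[-np.sin(a),np.cos(a)],4),m.sum(),'z',np.nanmedian(P[m][:,2]).round(4),'base',rect(plane(o,d,b,.082)) if b.sum()>5 else 0)
E
python3 - <<'E'
from rk import *
c=cap('top'); rack(c); pan(c,-.15,.2); go(.583,.112,.052,-5.5)
E
```

```text
time_s: 32.8
tool_pos: [0.5803, 0.1117, 0.1168]
orientation: [0.051, 0.999, -0.0, -0.002]
wrist_force: [-0.6, 0.2, -0.4]
gripper_width: 0.0598
grasp_force: 0.0
s -0.1 lug [0.4153 0.3205] rack x,y -0.1009 -0.0006 141 z 0.1206 base [419.7 328.3  41.7  92.8   6.2]
s -0.05 lug [0.4639 0.3275] rack x,y -0.0518 -0.0008 118 z 0.1206 base [465.8 335.4  36.2  88.6   6.7]
rim [517.4  63.   27.   81.5  63.5] handle y [nan nan] xmin 0.48325672469352277
slider [ 522.5 -381.1   33.9   18.4    3.3] 94
yaw now -5.8 turn units -0.07 shift units [-0.07  0.02  2.65] t 32.9look.py:5: RuntimeWarning: Mean of empty slice.
  print('rim',rect(q[q[:,0]>.485]),'handle y',np.round(q[h].mean(0),4),'xmin',q[:,0].min())
  ret = um.true_divide(
```

```bash
cat >> look.py <<'E'
def lugs(c,y0=-.15,y1=.25):
    P,o,d=cloud(c); m=box(P,.45,.72,y0,y1,.079,.09); n,l,s,ce=cv2.connectedComponentsWithStats(m.astype(np.uint8))
    for i in range(1,n):
      if s[i,4]>40: print('lug',s[i,4],np.round(P[l==i].mean(0),4))
E
python3 - <<'E'
from look import *
lugs(cap('side')); print(); lugs(cap('wrist'))
E
```

```text
lug 93 [0.6563 0.0996 0.0835]
lug 88 [0.6194 0.1021 0.0835]
lug 96 [0.5838 0.1066 0.0837]

lug 2809 [0.583  0.1104 0.0843]
lug 2331 [0.6172 0.107  0.0842]
lug 1172 [0.6601 0.1032 0.0848]
```

Lugs are unmoved (the wrist camera gives (0.583, 0.111) for the target). Third fitting to the middle slot.

```bash
python3 -m creep '[[[-0.07,0,0.9],0,0.36],[[0,0,0.9],0,0.36],[[0,0,0.6],0,0.36],[[0,0,0.25],0,0.36],[[0,0,0],0,0.36],[[0,0,0],0,-1],[[0,0,0],0,-1],[[0,0,0],0,-1],[[0,0,0],0,-1]]' 25
python3 -m creep '[[[0,0,-0.4],0,-1],[[0,0,-1],0,-1],[[0,0,-1],0,-1],[[0,0,-1],0,-1],[[0,0,-1],0,-1],[[0,0,-0.6],0,-1],[[0,0,0],-0.8,-1],[[0,0,0],-0.8,-1],[[0,0,0],-0.8,-1],[[0,0,0],-0.7,-1]]'
python3 -c "
from h import *
go(.516,.3355,.17,8.5)"
```

```text
time_s: 34.08
tool_pos: [0.584, 0.1115, 0.053]
orientation: [0.051, 0.999, -0.0, 0.0]
wrist_force: [-0.2, -1.1, 3.4]
gripper_width: 0.0337
grasp_force: 25.0
time_s: 35.33
tool_pos: [0.5832, 0.1116, 0.1772]
orientation: [-0.074, 0.997, 0.0, -0.0]
wrist_force: [0.0, 0.7, -1.2]
gripper_width: 0.0337
grasp_force: 25.0
yaw now 8.5 turn units 0.00 shift units [1.34 9.25 0.29] t 35.3
```

```bash
python3 -m creep '[[[0.13,0.92,0],0,-1],[[0.13,0.92,0],0,-1],[[0.13,0.92,0],0,-1],[[0.13,0.92,0],0,-1],[[0.13,0.92,0],0,-1],[[0.13,0.93,0],0,-1],[[0.13,0.93,0],0,-1],[[0.13,0.93,0],0,-1],[[0.13,0.93,0],0,-1],[[0.13,0.93,0],0,-1],[[0,0,1],0,-1],[[0,0,1],0,-1]]'
python3 -m creep '[[[0,0,0.9],0,-1],[[0,0,0.3],0,-1],[[0,0,0.2],0,-1],[[0,0,0.05],0,-1],[[0,0,0],0,-1],[[0,0,0],0,-1]]'
python3 -m creep '[[[0,0,0],0,0.2],[[0,0,0],0,0.2],[[0,0,0],0,0.36],[[0,0,-1],0,0.36],[[0,0,-1],0,0.36],[[0,0,-1],0,0.36],[[0,0,0],0.8,0.36],[[0,0,0],0.8,0.36],[[0,0,0],0.8,0.36],[[0,0,0],0.7,0.36]]'
python3 - <<'E'
from look import *
go(.6187,.1075,.117,-5.5)
E
```

```text
time_s: 36.83
tool_pos: [0.5174, 0.3361, 0.1269]
orientation: [-0.074, 0.997, 0.0, 0.0]
wrist_force: [-0.4, 0.0, -0.6]
gripper_width: 0.0335
grasp_force: 25.0
time_s: 37.58
tool_pos: [0.5181, 0.3358, 0.0919]
orientation: [-0.073, 0.997, 0.0, 0.001]
wrist_force: [0.3, 0.3, -0.7]
gripper_width: 0.0336
grasp_force: 25.0
time_s: 38.83
tool_pos: [0.5177, 0.3356, 0.1662]
orientation: [0.052, 0.999, -0.0, -0.0]
wrist_force: [-0.3, 0.4, 0.7]
gripper_width: 0.0604
grasp_force: 0.0
yaw now -5.9 turn units -0.09 shift units [-4.9  -8.7   1.97] t 38.8
```

```bash
python3 -m creep '[[[-0.54,-0.97,0],0,0.36],[[-0.54,-0.97,0],0,0.36],[[-0.54,-0.97,0],0,0.36],[[-0.54,-0.97,0],0,0.36],[[-0.54,-0.97,0],0,0.36],[[-0.54,-0.97,0],0,0.36],[[-0.54,-0.97,0],0,0.36],[[-0.54,-0.97,0],0,0.36],[[-0.56,-0.94,0],0,0.36],[[0,0,1],0,0.36],[[0,0,0.95],0,0.36],[[0,0,0],0,0.36]]'
python3 - <<'E'
from rk import *
rack(cap('top')); lugs(cap('wrist')); go(.6187,.1075,.052,-5.5)
E
```

```text
time_s: 40.33
tool_pos: [0.6154, 0.1068, 0.1153]
orientation: [0.051, 0.999, -0.0, -0.002]
wrist_force: [0.3, 0.4, 0.5]
gripper_width: 0.06
grasp_force: 0.0
s -0.1 lug [0.4153 0.3208] rack x,y -0.1008 -0.0003 139 z 0.1204 base [414.8 331.1  32.5  86.    6.1]
s -0.05 lug [0.4638 0.3274] rack x,y -0.0519 -0.001 124 z 0.1202 base [464.6 329.3  32.6 100.4   7.2]
s 0 lug [0.5157 0.3362] rack x,y 0.0008 0.0001 135 z 0.1201 base [520.2 338.5  39.9 100.8   8.2]
lug 2860 [0.6185 0.1067 0.0843]
lug 1953 [0.6522 0.1041 0.0841]
yaw now -5.8 turn units -0.07 shift units [-0.05  0.03  2.64] t 40.4
```

```bash
python3 -m creep '[[[-0.08,0.01,0.9],0,0.36],[[0,0,0.9],0,0.36],[[0,0,0.6],0,0.36],[[0,0,0.24],0,0.36],[[0,0,0],0,0.36],[[0,0,0],0,-1],[[0,0,0],0,-1],[[0,0,0],0,-1],[[0,0,0],0,-1]]' 25
python3 -m creep '[[[0,0,-0.4],0,-1],[[0,0,-1],0,-1],[[0,0,-1],0,-1],[[0,0,-1],0,-1],[[0,0,-1],0,-1],[[0,0,-0.6],0,-1],[[0,0,0],-0.8,-1],[[0,0,0],-0.8,-1],[[0,0,0],-0.8,-1],[[0,0,0],-0.7,-1]]'
python3 -c "
from h import *
go(.566,.343,.0905,8.5)"
```

```text
time_s: 41.55
tool_pos: [0.6194, 0.1069, 0.052]
orientation: [0.051, 0.999, -0.0, 0.0]
wrist_force: [-0.8, -0.1, 3.2]
gripper_width: 0.0337
grasp_force: 24.8
time_s: 42.8
tool_pos: [0.6187, 0.1069, 0.1761]
orientation: [-0.074, 0.997, 0.0, -0.0]
wrist_force: [-1.0, 0.6, -0.5]
gripper_width: 0.0337
grasp_force: 24.8
yaw now 8.5 turn units 0.00 shift units [0.69 9.65 3.43] t 42.8
```

```bash
python3 -m creep '[[[0.07,0.96,0],0,-1],[[0.07,0.96,0],0,-1],[[0.07,0.96,0],0,-1],[[0.07,0.96,0],0,-1],[[0.07,0.96,0],0,-1],[[0.07,0.97,0],0,-1],[[0.07,0.97,0],0,-1],[[0.07,0.97,0],0,-1],[[0.07,0.97,0],0,-1],[[0.07,0.97,0],0,-1],[[0,0,1],0,-1],[[0,0,1],0,-1]]'
python3 -m creep '[[[0,0,0.9],0,-1],[[0,0,0.3],0,-1],[[0,0,0.18],0,-1],[[0,0,0.03],0,-1],[[0,0,0],0,-1],[[0,0,0],0,-1]]'
python3 -m creep '[[[0,0,0],0,0.2],[[0,0,0],0,0.2],[[0,0,0],0,0.36],[[0,0,-1],0,0.36],[[0,0,-1],0,0.36],[[0,0,-1],0,0.36],[[0,0,0],0.8,0.36],[[0,0,0],0.8,0.36],[[0,0,0],0.8,0.36],[[0,0,0],0.7,0.36]]'
python3 - <<'E'
from look import *
go(.655,.1045,.117,-5.5)
E
```

```text
time_s: 44.3
tool_pos: [0.5663, 0.344, 0.126]
orientation: [-0.074, 0.997, 0.0, 0.0]
wrist_force: [-0.4, -0.5, -0.4]
gripper_width: 0.0338
grasp_force: 24.8
time_s: 45.05
tool_pos: [0.5669, 0.3432, 0.092]
orientation: [-0.073, 0.997, 0.0, 0.001]
wrist_force: [0.7, -0.4, -0.9]
gripper_width: 0.0339
grasp_force: 24.8
time_s: 46.3
tool_pos: [0.5665, 0.343, 0.1662]
orientation: [0.052, 0.999, -0.0, 0.0]
wrist_force: [-0.4, -0.3, -0.7]
gripper_width: 0.0597
grasp_force: 0.0
yaw now -5.9 turn units -0.09 shift units [-4.44 -9.16  1.97] t 46.3
```

```bash
python3 -m creep '[[[-0.44,-0.91,0],0,0.36],[[-0.44,-0.91,0],0,0.36],[[-0.44,-0.91,0],0,0.36],[[-0.44,-0.91,0],0,0.36],[[-0.44,-0.92,0],0,0.36],[[-0.44,-0.92,0],0,0.36],[[-0.44,-0.92,0],0,0.36],[[-0.45,-0.92,0],0,0.36],[[-0.46,-0.92,0],0,0.36],[[-0.46,-0.92,0],0,0.36],[[0,0,1],0,0.36],[[0,0,0.95],0,0.36]]'
python3 - <<'E'
from rk import *
rack(cap('top')); lugs(cap('wrist')); go(.6545,.1045,.052,-5.5)
E
```

```text
time_s: 47.8
tool_pos: [0.6546, 0.103, 0.1172]
orientation: [0.051, 0.999, 0.0, 0.0]
wrist_force: [0.4, 0.5, 0.6]
gripper_width: 0.0596
grasp_force: 0.0
s -0.1 lug [0.4155 0.3221] rack x,y -0.1005 0.001 129 z 0.1208 base [414.2 336.2  32.6  75.4   5.5]
s -0.05 lug [0.4639 0.3278] rack x,y -0.0518 -0.0006 121 z 0.1206 base [464.7 329.9  32.3  99.3   7.2]
s 0 lug [0.5158 0.3365] rack x,y 0.0009 0.0004 132 z 0.1203 base [516.7 337.7  34.2 101.4   7.3]
s 0.05 lug [0.5644 0.3438] rack x,y 0.05 0.0004 132 z 0.1204 base [565.6 345.2  33.1 100.8  10.3]
lug 2956 [0.6553 0.1038 0.0843]
yaw now -5.8 turn units -0.07 shift units [-0.11  0.05  2.49] t 47.9
```

```bash
python3 -m creep '[[[-0.02,0.03,0.9],0,0.36],[[0,0,0.9],0,0.36],[[0,0,0.5],0,0.36],[[0,0,0.24],0,0.36],[[0,0,0],0,0.36],[[0,0,0],0,-1],[[0,0,0],0,-1],[[0,0,0],0,-1],[[0,0,0],0,-1]]' 25
python3 -m creep '[[[0,0,-0.4],0,-1],[[0,0,-1],0,-1],[[0,0,-1],0,-1],[[0,0,-1],0,-1],[[0,0,-1],0,-1],[[0,0,-0.6],0,-1],[[0,0,0],-0.8,-1],[[0,0,0],-0.8,-1],[[0,0,0],-0.8,-1],[[0,0,0],-0.7,-1]]'
python3 -c "
from h import *
go(.616,.3505,.0905,8.5)"
```

```text
time_s: 49.02
tool_pos: [0.6549, 0.1046, 0.0545]
orientation: [0.051, 0.999, -0.0, 0.0]
wrist_force: [-1.5, 0.0, 2.7]
gripper_width: 0.0337
grasp_force: 25.0
time_s: 50.28
tool_pos: [0.6542, 0.1047, 0.1786]
orientation: [-0.074, 0.997, 0.0, -0.0]
wrist_force: [-0.2, 0.0, -0.7]
gripper_width: 0.0337
grasp_force: 25.0
yaw now 8.5 turn units 0.00 shift units [0.05 9.95 3.53] t 50.3
```

```bash
python3 -m creep '[[[0,1,0],0,-1],[[0,1,0],0,-1],[[0,1,0],0,-1],[[0,1,0],0,-1],[[0,1,0],0,-1],[[0.01,0.99,0],0,-1],[[0.01,0.99,0],0,-1],[[0.01,0.99,0],0,-1],[[0.01,0.99,0],0,-1],[[0.01,0.98,0],0,-1],[[0,0,1],0,-1],[[0,0,1],0,-1]]'
python3 -m creep '[[[0,0,0.9],0,-1],[[0,0,0.3],0,-1],[[0,0,0.2],0,-1],[[0,0,0.03],0,-1],[[0,0,0],0,-1],[[0,0,0],0,-1]]'
python3 -m creep '[[[0,0,0],0,0.2],[[0,0,0],0,0.2],[[0,0,0],0,0.36],[[0,0,-1],0,0.36],[[0,0,-1],0,0.36],[[0,0,-1],0,0.36],[[1,-0.5,0],0.8,0.36],[[1,-0.5,0],0.8,0.36],[[1,-0.5,0],0.8,0.36],[[1,-0.5,0],0.7,0.36],[[1,-0.8,0],0,0],[[1,-0.8,0],0,0]]'
python3 -m creep '[[[1,-0.8,0],0,0],[[1,-0.8,0],0,0],[[1,-0.8,0],0,0],[[1,-0.8,0],0,0]]'
python3 - <<'E'
from rk import *
c=cap('top');rack(c);pan(c,-.15,.25);go(.464,.124,.12,-5.5); save('t3',c['image'])
E
```

```text
time_s: 51.78
tool_pos: [0.617, 0.3518, 0.1287]
orientation: [-0.074, 0.997, 0.0, 0.001]
wrist_force: [-0.1, 0.8, -0.9]
gripper_width: 0.0337
grasp_force: 25.0
time_s: 52.52
tool_pos: [0.6175, 0.3504, 0.0941]
orientation: [-0.073, 0.997, 0.0, 0.001]
wrist_force: [0.1, -0.4, -0.1]
gripper_width: 0.0337
grasp_force: 25.0
time_s: 54.02
tool_pos: [0.4653, 0.2603, 0.1684]
orientation: [0.051, 0.999, 0.0, 0.0]
wrist_force: [-0.3, 0.0, -0.4]
gripper_width: 0.0445
grasp_force: 0.0
time_s: 54.52
tool_pos: [0.3578, 0.1908, 0.1684]
orientation: [0.051, 0.999, 0.0, 0.0]
wrist_force: [-0.4, -1.1, 0.6]
gripper_width: 0.0438
grasp_force: 0.0
s -0.1 lug [0.4154 0.3205] rack x,y -0.1008 -0.0006 141 z 0.1211 base [418.4 324.3  29.4 100.9   8.4]
s -0.05 lug [0.4639 0.3277] rack x,y -0.0518 -0.0006 119 z 0.1207 base [464.5 329.6  32.6  99.8   7.2]
s 0 lug [0.5156 0.3365] rack x,y 0.0007 0.0004 133 z 0.12 base [516.5 338.4  32.8 100.    8.9]
s 0.05 lug [0.5645 0.3437] rack x,y 0.0501 0.0003 132 z 0.12 base [565.4 345.4  33.6 100.4  10.3]
s 0.1 lug [0.6171 0.3498] rack x,y 0.103 -0.0015 137 z 0.1205 base [615.3 353.3 103.3  47.6  88.4]
rim [582.2 113.2 122.6 192.4  84. ] handle y [0.4465 0.1263] xmin 0.41494497697869304
slider [ 522.7 -380.2   34.    18.9    7.4] 95
yaw now -5.8 turn units -0.06 shift units [-4.62 -2.19  1.89] t 54.6
```

View pics/t3.png

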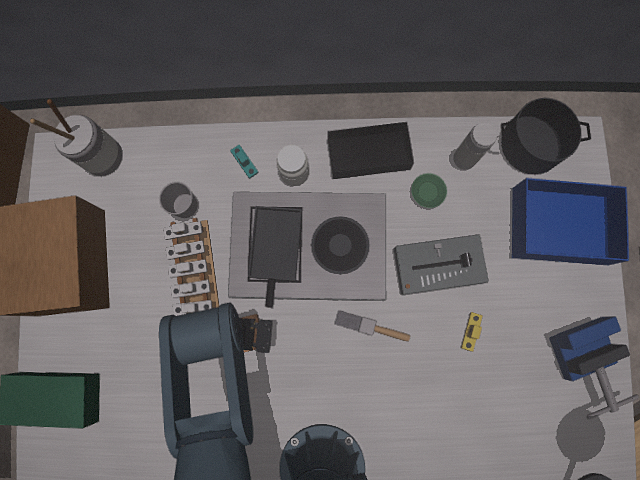

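All five fittings lie across the rack (px x≈187, y 228–307) and the empty pan is still on the rest spot, handle at (270,293). Measure the ring and go to the handle.

Run:
```python
from h import *
c=dict(np.load('/tmp/top.npz')); V=c['image'].max(2); _,o,d=cloud(c); u,v=np.meshgrid(range(640),range(480))
k=biggest((V<75)&(u>306)&(u<376)&(v>205)&(v<285)); q=plane(o,d,k,.03).astype(np.float32)*1000
print('ring',cv2.minEnclosingCircle(q),rect(q))
go(.4645,.125,.037,-6)
```

```text
ring ((576.2489624023438, -58.49517822265625), 77.87928009033203) [ 5.773002e+05 -5.784790e+04  1.532855e+05  1.520948e+05  4.340000e+01]
yaw now -5.8 turn units 0.05 shift units [-4.66 -2.1   5.21] t 54.6
```

```bash
python3 -m creep '[[[-0.92,-0.43,0],0,0],[[-0.92,-0.43,0],0,0],[[-0.92,-0.43,0],0,0],[[-0.92,-0.43,0],0,0],[[-0.94,-0.43,0],0,0],[[0,0,0],0,0],[[0,0,1],0,0],[[0,0,1],0,0],[[0,0,1],0,0],[[0,0,0],0,0]]'
python3 - <<'E'
from h import *
go(.4645,.125,.037,-6)
E
```

```text
time_s: 55.82
tool_pos: [0.4656, 0.1266, 0.0916]
orientation: [0.05, 0.999, -0.0, -0.002]
wrist_force: [-0.2, -0.7, 0.4]
gripper_width: 0.0442
grasp_force: 0.0
yaw now -5.8 turn units 0.05 shift units [ 0.03 -0.07  2.19] t 55.8
```

```bash
python3 -m creep '[[[0,-0.04,1],0.04,0],[[0,0,0.8],0,0],[[0,0,0.36],0,0],[[0,0,0],0,0],[[0,0,0],0,-1],[[0,0,0],0,-1],[[0,0,0],0,-1],[[0,0,0],0,-1],[[0,0,0],0,-1]]' 60
python3 -m creep '[[[-0.02,-0.2,0],0,-1],[[-0.03,-0.4,0],0,-1],[[-0.03,-0.4,0],0,-1],[[-0.03,-0.4,0],0,-1],[[-0.03,-0.4,0],0,-1],[[-0.03,-0.4,0],0,-1],[[-0.03,-0.4,0],0,-1],[[-0.03,-0.4,0],0,-1],[[-0.03,-0.4,0],0,-1],[[-0.03,-0.4,0],0,-1]]'
python3 -m creep '[[[-0.03,-0.4,0],0,-1],[[-0.03,-0.4,0],0,-1],[[-0.03,-0.4,0],0,-1],[[-0.03,-0.4,0],0,-1],[[-0.03,-0.4,0],0,-1],[[-0.03,-0.4,0],0,-1],[[-0.03,-0.4,0],0,-1],[[0,-0.22,0],0,-1],[[0,0,0],0,-1],[[0,0,0],0,-1]]'
python3 - <<'E'
from look import *
c=cap('top'); P,o,d=pan(c,-.2,.15); m=box(P,.545,.75,-.2,.15,.046,.064);q=plane(o,d,m,.056);print(rect(q))
E
```

```text
time_s: 56.95
tool_pos: [0.4684, 0.125, 0.0399]
orientation: [0.052, 0.999, -0.0, 0.0]
wrist_force: [-1.9, -1.9, 5.4]
gripper_width: 0.0195
grasp_force: 60.0
time_s: 58.2
tool_pos: [0.4659, 0.0302, 0.0399]
orientation: [0.052, 0.999, 0.001, 0.001]
wrist_force: [0.8, 5.3, 5.8]
gripper_width: 0.0192
grasp_force: 60.0
time_s: 59.45
tool_pos: [0.4632, -0.0461, 0.0399]
orientation: [0.052, 0.999, -0.0, 0.001]
wrist_force: [0.7, 1.4, 6.3]
gripper_width: 0.0191
grasp_force: 60.0
rim [601.2 -56.9 124.  143.8  84. ] handle y [nan nan] xmin 0.5232252647359688
slider [ 522.6 -380.5   34.    18.8    5.7] 97
[635.9 -17.7 245.3 144.2  65.3]look.py:5: RuntimeWarning: Mean of empty slice.
  print('rim',rect(q[q[:,0]>.485]),'handle y',np.round(q[h].mean(0),4),'xmin',q[:,0].min())
  ret = um.true_divide(
```

```bash
python3 -m creep '[[[0,0,0],0,0],[[0,0,0],0,0],[[0,0,0],0,0],[[0,0,-1],0,0],[[0,0,-1],0,0],[[0,0,-1],0,0],[[0,0,-1],0,0],[[1,-0.7,-1],-0.8,0],[[1,-1,0],-0.8,0],[[1,-1,0],-0.9,0],[[0,-1,0],-0.1,0],[[0,-1,0],0,0]]'
python3 - <<'E'
from rk import *
c=cap('top'); pan(c,-.2,.15); rack(c); go(.5235,-.385,.16,6.5)
E
```

```text
time_s: 61.0
tool_pos: [0.3901, -0.1607, 0.1643]
orientation: [-0.051, 0.999, -0.0, 0.0]
wrist_force: [0.2, -0.3, 0.2]
gripper_width: 0.044
grasp_force: 0.0
rim [578.  -54.4 124.1 190.5  84. ] handle y [ 0.4442 -0.0406] xmin 0.4113718983055551
slider [ 522.7 -380.7   34.    18.4    5.7] 95
s -0.1 lug [0.4153 0.3208] rack x,y -0.1008 -0.0003 139 z 0.1207 base [418.8 324.   39.4 100.7   5.5]
s -0.05 lug [0.4638 0.3276] rack x,y -0.0519 -0.0007 122 z 0.1203 base [464.7 329.6  32.3  99.8   7.2]
s 0 lug [0.5159 0.3365] rack x,y 0.0009 0.0004 132 z 0.1203 base [516.4 338.3  32.7 100.1   8.8]
s 0.05 lug [0.5645 0.3436] rack x,y 0.05 0.0002 133 z 0.12 base [565.8 345.   33.2 100.5   9.9]
s 0.1 lug [0.6168 0.3497] rack x,y 0.1027 -0.0015 142 z 0.1203 base [615.3 353.3 103.3  47.6  88.4]
yaw now 5.9 turn units -0.14 shift units [-4.27 -9.41  0.21] t 61.0
```

```bash
python3 -m creep '[[[-0.43,-0.93,0],-0.14,0],[[-0.43,-0.93,0],0,0],[[-0.43,-0.93,0],0,0],[[-0.43,-0.93,0],0,0],[[-0.43,-0.93,0],0,0],[[-0.43,-0.93,0],0,0],[[-0.43,-0.93,0],0,0],[[-0.43,-0.93,0],0,0],[[-0.43,-0.93,0],0,0],[[-0.43,-0.93,0],0,0],[[0,0,0],0,0],[[0,0,1],0,0]]'
python3 - <<'E'
from h import *
go(.5232,-.383,.06,6.5)
E
```

```text
time_s: 62.55
tool_pos: [0.5243, -0.3789, 0.1407]
orientation: [-0.057, 0.998, -0.001, 0.001]
wrist_force: [0.0, -0.0, 0.4]
gripper_width: 0.0443
grasp_force: 0.0
yaw now 6.6 turn units 0.01 shift units [ 0.07 -0.15  3.23] t 62.5
```

```bash
python3 -m creep '[[[0.05,-0.15,1],0,0],[[0,0,1],0,0],[[0,0,0.8],0,0],[[0,0,0.25],0,0],[[0,0,0],0,0]]' 
python3 -m creep '[[[0,0,0],0,-1],[[0,0,0],0,-1],[[0,0,0],0,-1],[[0,0,0],0,-1]]' 25
python3 -m creep '[[[0,0.4,0],0,-1],[[0,0.4,0],0,-1],[[0,0.4,0],0,-1],[[0,0.4,0],0,-1],[[0,0.4,0],0,-1],[[0,0.3,0],0,-1],[[0,0,0],0,-1],[[0,0,0],0,-1]]'
```

```text
time_s: 63.18
tool_pos: [0.5227, -0.3823, 0.0629]
orientation: [-0.057, 0.998, 0.0, -0.0]
wrist_force: [-0.2, -0.6, 0.8]
gripper_width: 0.0438
grasp_force: 0.0
time_s: 63.68
tool_pos: [0.5232, -0.3832, 0.0638]
orientation: [-0.057, 0.998, -0.001, 0.0]
wrist_force: [-0.5, -0.4, 2.0]
gripper_width: 0.0156
grasp_force: 25.0
time_s: 64.68
tool_pos: [0.5165, -0.3242, 0.0637]
orientation: [-0.058, 0.998, 0.0, 0.0]
wrist_force: [-0.8, 0.4, 7.3]
gripper_width: 0.0159
grasp_force: 25.0
```

```bash
python3 -m creep '[[[0,0.12,0],0,-1],[[0,0.06,0],0,-1],[[0,0,0],0,-1],[[0,0,0],0,0],[[0,0,0],0,0],[[0,0,0],0,0],[[0,0,-1],0,0],[[0,0,-1],0,0],[[0,0,-1],0,0],[[0,0,-1],0,0],[[1,0,0],0,0],[[1,0,0],0,0]]' 
python3 -m creep '[[[1,0.5,0],0,0],[[1,0.5,0],0,0],[[1,0.5,0],0,0],[[1,0.5,0],0,0],[[0,1,0],0,0],[[0,1,0],0,0],[[0,0,0],0,0]]'
python3 - <<'E'
from rk import *
c=cap('top'); pan(c,-.2,.15); P,o,d=cloud(c)
a=np.radians(6.5); y=np.array([-np.sin(a),np.cos(a)]); C=np.array([.5165,-.3221])
m=box(P,.45,.6,-.45,-.22,.068,.095); q=plane(o,d,m,.081);s=(q-C)@y; print('slider',s.min(),s.max(),s.mean())
save('c4',cv2.resize(c['image'][225:305,385:495],(770,560),interpolation=cv2.INTER_CUBIC))
E
```

```text
time_s: 66.18
tool_pos: [0.4655, -0.3265, 0.1631]
orientation: [-0.058, 0.998, -0.0, 0.0]
wrist_force: [-0.5, -1.0, -0.4]
gripper_width: 0.0442
grasp_force: 0.0
time_s: 67.05
tool_pos: [0.3549, -0.2375, 0.1627]
orientation: [-0.058, 0.998, 0.0, -0.0]
wrist_force: [0.3, -0.2, 0.3]
gripper_width: 0.0439
grasp_force: 0.0
rim [577.8 -54.4 124.1 190.8  84. ] handle y [ 0.4444 -0.0406] xmin 0.4113718983055551
slider [ 515.8 -314.8   33.6   16.1    6. ] 79
slider -0.0008260049272045717 0.015339924187335607 0.006953675008636651
```

View pics/c4.png

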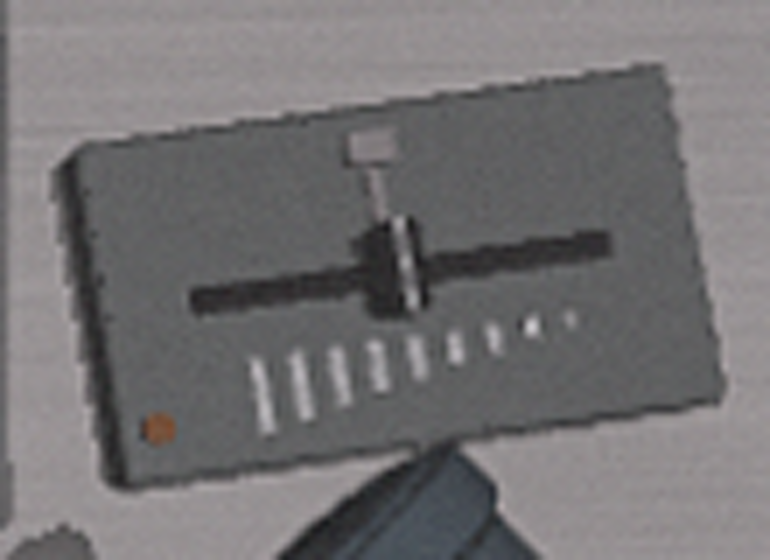

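Run:
```python
from h import *
c=dict(np.load('/tmp/top.npz')); a=np.radians(6.5); y=np.array([-np.sin(a),np.cos(a)]); C=np.array([.5165,-.3221])
f=lambda c,u,v,z:(onz(c,u,v,z)[:2]-C)@y
print('stripe',[f(c,385+u/7,225+v/7,.081).round(4) for u,v in((400,230),(406,265),(413,300))])
for z in(.048,.053): print('ptr',[f(c,385+u/7,225+v/7,z).round(4) for u,v in((372,175),(376,195),(380,215))])
P=cloud(c)[0]; print('ptr z',np.round(P[245:256,436:442,2],3))
s=cap('side'); save('s4',cv2.resize(s['image'][280:380,340:480],(798,570),interpolation=cv2.INTER_CUBIC))
```

```text
stripe [np.float64(0.0038), np.float64(0.0039), np.float64(0.0036)]
ptr [np.float64(0.0025), np.float64(0.0023), np.float64(0.0021)]
ptr [np.float64(0.0037), np.float64(0.0035), np.float64(0.0034)]
ptr z [[0.054 0.053 0.053 0.049 0.052 0.053]
 [0.057 0.048 0.053 0.049 0.054 0.058]
 [0.055 0.055 0.049 0.053 0.052 0.054]
 [0.053 0.048 0.051 0.044 0.045 0.041]
 [0.046 0.05  0.051 0.048 0.043 0.047]
 [0.046 0.048 0.047 0.043 0.043 0.044]
 [0.046 0.045 0.051 0.052 0.043 0.045]
 [0.042 0.044 0.049 0.046 0.047 0.044]
 [0.048 0.043 0.045 0.049 0.045 0.046]
 [0.048 0.047 0.047 0.049 0.049 0.044]
 [0.043 0.042 0.044 0.048 0.048 0.046]]
```

View pics/s4.png

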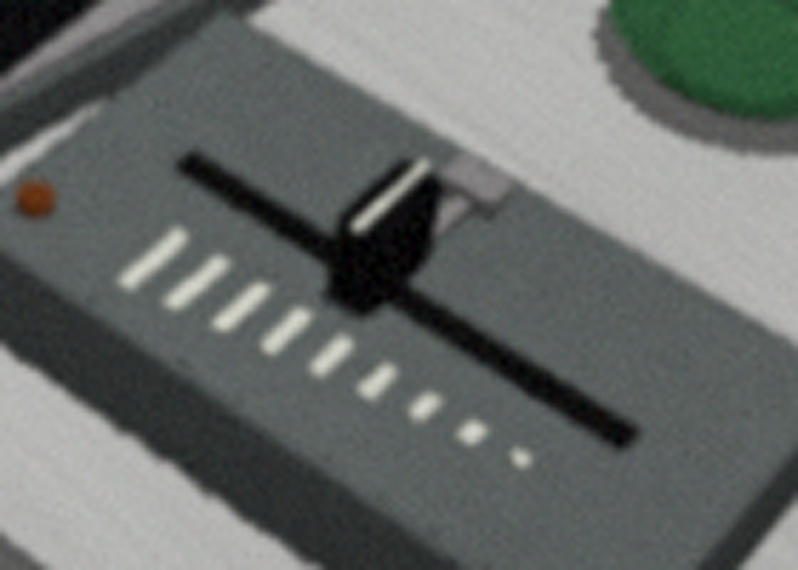

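Run:
```python
from h import *
s=dict(np.load('/tmp/side.npz')); a=np.radians(6.5); y=np.array([-np.sin(a),np.cos(a)]); C=np.array([.5165,-.3221])
f=lambda u,v,z:((onz(s,340+u/5.7,280+v/5.7,z)[:2]-C)@y).round(4)
print('stripe',f(357,231,.081),f(390,198,.081),f(424,164,.081))
print('ptr',[(f(440,225,z),f(455,210,z)) for z in(.047,.05,.053)])
print('bars',f(152,258,.045),f(521,458,.045))
P,o,d=cloud(s); m=box(P,.45,.6,-.45,-.22,.072,.09); q=(P[m][:,:2]-C)@y; print(m.sum(),q.min(),q.max(),q.mean())
```

```text
stripe 0.0 0.0005 0.0011
ptr [(np.float64(-0.0009), np.float64(-0.0008)), (np.float64(-0.0022), np.float64(-0.0021)), (np.float64(-0.0036), np.float64(-0.0034))]
bars 0.0547 -0.0659
201 -0.007038538817398018 0.009960883745866365 0.0002939926284543039
```

Both cameras put the grip within about 2 mm of the pointer. The pan is on the ring (about 4 mm off centre) and all five fittings are on the rack, so I hand in.

```bash
python3 -c "
from cell import env
print(env.finish_job())"
```

```text
the job is handed in; nothing more can be done
None
```

I handed the job in at about 67 s; no verdict came back, but by camera all five fittings lie across both rails, the empty pan is about 4 mm off the ring's centre, and the slider is within about 2 mm of the standby pointer.

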